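# Refit the label printer's hatch cover and latch it

## Task

The label printer on the packing bench has its hatch open. Pick up the loose hatch cover, turn it so that its missing corner matches the pocket in the printer's sloping front, seat it flush in the pocket, then slide the latch fully across so that it holds the cover in. Leave the scanner, the lint roller and the tape dispenser where they are.

Things in the scene. Friction and masses are not known exactly. Their poses are not given: they have to be found in the camera images.
- cover_mid (a point): Loose grey hatch cover, rib up: plate 120 (x) by 90 (y) by 12 mm thick, its +x +y corner missing (45 along x, 28 along y). Central grip rib on top: 70 long in x, 24 wide in y, 30 high. Point: centre of the plate's outline, half-way up the 42 mm total height (21 above the underside, 9 above the plate's top). z out of the rib's top. About 0.25 kg. Fits the pocket one way only.
- pocket (a point): Where cover_mid is, with the same axes, once seated: 9 mm out from the printer's sloping face (32 deg from level), 21 above the pocket floor. x up the slope, y level (left seen from the robot), z square out of the face. Pocket 125 (x) by 95 (y), 12 deep, a 45 by 28 block filling its +x +y corner; 2.5 mm play all round. Fixed grey printer 250 by 250, 163 high; face 194 long.
- latch_tab (a point): Centre of the black upright tab of the slide latch, on the pocket's -y side, axes as the pocket. Tab 14 mm thick in y, 44 in x, 31 high (9 to 40 mm out from the sloping face; this point 24.5 out). Under it a flat steel tongue 34 wide, 3 to 9 mm out from the face, its tip 40 mm from the tab's centre towards the pocket. Slide it along the pocket's +y to pass over the seated cover's edge.
- latch (a joint): Travel of the slide latch in m: 0 = fully open (tongue 14 mm clear of the pocket's edge), 0.032 = fully closed at its stop (tongue 15 mm over the cover's edge). Slides against about 2 N of friction and stays where it is left.
- scanner: Bystander: black hand-held barcode scanner lying on the bench, 170 by 66 mm, 46 mm high; origin under its middle, x along it towards its head.
- lint_roller: Bystander: lint roller standing on end, white roller 52 mm across and 100 mm high with a thin black handle above, 200 mm in all; origin at the middle of its underside.
- tape_dispenser: Bystander: black tape dispenser, 150 by 60 mm, about 105 mm high; origin at the middle of its underside.

How it is judged:
On the way, in this order (a step that is already met when the one before it is completed fails the run):
1. the cover is seated flush in the pocket (distance between cover_mid and pocket below 0.006 m and z of cover_mid in the frame of pocket below 0.003 m and angle between the z axis of cover_mid and the z axis of pocket, either way round below 0.05 rad and angle between the x axis of cover_mid and the x axis of pocket, either way round below 0.09 rad), for 0.2 s.
2. the latch is slid across over the seated cover (all of step 1 and value of joint latch above 0.027 m), for 0.2 s.
At the end, for the whole second after the job is handed in: The cover lies at rest in the pocket: cover_mid within 6 mm of the pocket point and no more than 3 mm proud, flat to the face within 0.05 rad and turned within 0.09 rad, and the latch is at more than 27 of its 32 mm travel (all of step 2 and linear speed of cover below 0.01 m/s); the robot touches nothing.
It fails at once if the scanner is moved more than 30 mm or tipped over (distance of scanner from where it was at the start of the episode above 0.03 m or angle between scanner's own z axis and vertical above 0.5 rad).
It fails at once if the lint roller is moved more than 30 mm or tipped over (distance of lint_roller from where it was at the start of the episode above 0.03 m or angle between lint_roller's own z axis and vertical above 0.5 rad).
It fails at once if the tape dispenser is moved more than 30 mm or tipped over (distance of tape_dispenser from where it was at the start of the episode above 0.03 m or angle between tape_dispenser's own z axis and vertical above 0.5 rad).
It also fails if it takes over 58 s, if anything falls off the work surface, if the arm or the gripper's body presses on something with over 40 N, if the wrist force passes 120 N, or if a joint passes its speed limit or range.

## Robot

A 7-joint arm with a two-finger parallel gripper is mounted at the origin on the work surface. World frame = base frame: x ahead of the robot, y to its left, z up, the work surface at z = 0. Lengths are in m, angles in rad, forces in N, time in s.
With the tool pointing down it reaches from about 0.425 to 0.925 m from the base axis. Payload 6.8 kg.
Tool frame: the origin (TCP) lies at the very end of the fingers, on their centre line; the grasp point (between the pads) lies 19 mm behind it; z points along the fingers, y is the line along which they close (so a half turn about z gives the same grasp; the last joint's range is limited). The gripper opens to 85 mm and grips with 20 to 120 N. Pads are 22 mm wide; open, the fingers measure 114 mm over their backs; the gripper's body (76 mm by 85 mm) begins 54 mm behind the grasp point. The pads swing forward as they close: fully open they stand 13 mm farther back than shut.
Start: joints at [1.222, 0.477, 0.022, 1.555, -0.011, 1.109, -0.083], TCP at [0.161, -0.656, 0.231] pointing down, gripper open.
Joint ranges: [-2.96, 2.96], [-0.34, 2.1], [-1.41, 1.46], [0.24, 2.44], [-1.37, 4.51], [0.17, 1.92], [-2.96, 2.96]. Speed limits (rad/s): [2.39, 2.39, 3.14, 3.14, 3.14, 3.14, 3.14].

## Interface

Orientations are given as a rotation vector (axis times angle).
In Python, from bench import monitor, optics, r gives the robot as it stands.
- The arm moves only by the shell command python3 -m crank 'ROWS' [OPENING] [FORCE]. ROWS is JSON, a list of rows, each a list of 2 entries, a list of its own where there are three numbers: the shift along the tool's x, y, z in cm, then the turn, a rotation vector about the tool's x, y, z in rad. A call has 1 to 5 rows; each row shifts and turns the commanded pose from where the row before left it, along the tool's axes as they then stand; what a row does not reach is not made up. A row lasts 1/10 s, in which the tool goes at most 50 mm and 8.59 degrees, less where a joint would pass 70% of its speed; a pose out of reach is approached as far as the arm can. A call is refused whole if a number of a shift passes 5 or a number of a turn 0.15, either way. A call with a gripper value outside its range is refused whole. OPENING is the finger opening in cm, from 0 to 8.54, set as the call begins (- or left out, the last holds). The fingers move at their own pace and stop on an object; FORCE is the grip in N (left out, the last holds). Time passes only in rows, so rows that do not move let the fingers close. It gives the time, the measured TCP pose, the force, the opening and the grip force at its end, in the units of the state.
- monitor.get_obs(): the state, without advancing time (a new reading comes with each control period).
- optics.grab_frame(name): name is "scene" or "top" or "wrist"; returns (picture, depth): 400x640x3 uint8, red, green, blue; 400x640 float32, m along the optical axis (not along the pixel's ray), 0 where there is no reading.
- optics.camera_model(name): a dict with "vertical_fov" (degrees; the focal length in pixels is half the picture's height over the tangent of half this angle, whatever the lens; pixels are square), "cx", "cy" (the principal point, pixels), "R" (3x3) and "t" (3): a world point X has camera coordinates R X + t; the wrist camera has in their place "hand_eye" (4x4, takes a point from camera to tool coordinates, whose origin is the TCP and whose axes are the flange's). Camera axes: x right, y down, z forward; pixel columns grow to the right and rows downward; lengths in m; the calibration is good to about 2 mm. A picture is of the moment at which its call begins: read the wrist's pose just before it. camera_model takes no time and is no camera call.
- r.hand_in(): hands the job in; it is judged then, once.
The state is a dict: "clock": time; "joints": joint angles; "qvel": joint speeds; "tau": joint torques, N m; "tcp_pos": TCP position; "orientation": TCP orientation; "contact_force": force on the tool from outside, world axes, zero at the start; "moment": the same for the moment, N m; "grip_width": finger opening in m; "gripper_force": force on a finger pad.
Only numpy, scipy, OpenCV 4.12 (cv2) and the standard library are available. Lean on these libraries where they do the work, as an engineer would, in place of code of your own. Each camera call takes 0.05 s, during which the arm holds its last target. There are 200 camera calls.

## Working session

There is one attempt and no reset: what is moved stays moved. The work goes in short steps, Python scripts to look and compute and a shell command to move; the robot and the scene stay as the last step left them, time stands still between calls to the robot, and variables do not carry over. Pictures are saved under pics/ and viewed, at most 10 in all, crops included, and the job is handed in when it is done.

```bash
mkdir -p pics; ls; python3 - <<'E'
from bench import monitor, optics, r
import cv2, numpy as np
print(monitor.get_obs())
ims=[]
for n in ["scene","top"]:
    p,d=optics.grab_frame(n); np.savez(f"{n}.npz",p=p,d=d)
    cv2.imwrite(f"pics/{n}0.png",p[:,:,::-1]); print(n,optics.camera_model(n))
print(optics.camera_model("wrist"))
E
```

```text
pics
{'clock': 0.0, 'joints': array([ 1.22190101,  0.47779938,  0.02232572,  1.55645784, -0.01148633,
        1.10929464, -0.08311347]), 'qvel': array([-0.00038703,  0.0007162 , -0.00058334,  0.00064491,  0.00091211,
        0.00223015, -0.00191059]), 'tau': array([-6.51909286e-04, -5.96455657e+01,  1.60781264e+00, -2.81200057e+01,
        1.24617299e-02,  9.37139470e-03, -7.09474591e-06]), 'tcp_pos': array([ 0.16081869, -0.65495031,  0.23032323]), 'orientation': array([-3.11706311e+00, -3.77153104e-01,  5.65692026e-04]), 'contact_force': array([ 0.17625058, -0.0377857 ,  0.04757279]), 'moment': array([ 0.04118828,  0.00842945, -0.00679205]), 'gripper_force': 0.0, 'grip_width': 0.0853833138851695}
scene {'vertical_fov': 53.08820464824362, 'cx': 319.34467935860766, 'cy': 197.5620879488672, 'R': array([[-0.77665832,  0.62972999, -0.01555611],
       [ 0.53718861,  0.6492238 , -0.53845785],
       [-0.32898366, -0.42655433, -0.84250885]]), 't': array([ 0.44883775, -0.23340163,  1.22973034])}
top {'vertical_fov': 47.24435135925186, 'cx': 319.06948454827096, 'cy': 208.5135346997924, 'R': array([[-0.0259969 , -0.99917687, -0.03114075],
       [-0.9908404 ,  0.0298843 , -0.13168993],
       [ 0.13251215,  0.02743199, -0.9908017 ]]), 't': array([0.03875561, 0.56886216, 1.0492744 ])}
{'vertical_fov': 65.71068789647933, 'cx': 319.01250636860783, 'cy': 196.7772673566747, 'hand_eye': array([[ 6.19305323e-04, -9.64599617e-01, -2.63718022e-01,
         6.57200716e-02],
       [ 9.99999708e-01,  4.79014630e-04,  5.96272532e-04,
         3.58200778e-04],
       [-4.48839465e-04, -2.63718314e-01,  9.64599632e-01,
        -1.42660900e-01],
       [ 0.00000000e+00,  0.00000000e+00,  0.00000000e+00,
         1.00000000e+00]])}
```

View pics/scene0.png

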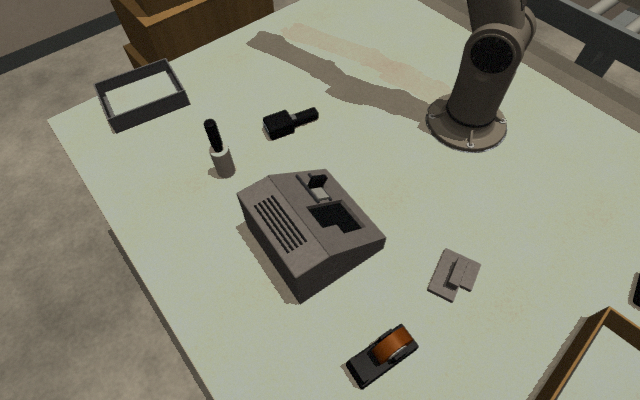

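View pics/top0.png

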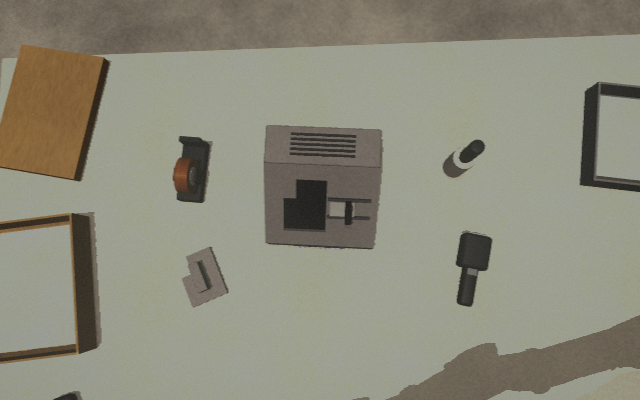

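The scene view shows the printer (≈310,230), the cover on the bench (≈455,275), the tape dispenser (≈383,355), the roller (≈222,160) and the scanner (≈290,122). In the top view the cover is at ≈(205,277), with its rib running (193,262)–(207,290). The pocket is at ≈(307,205) and the latch tab at ≈(348,212), on the pocket's right (−y) side.

```bash
cat > h.py <<'E'
import numpy as np, cv2
from scipy.spatial.transform import Rotation as Ro
from scipy.optimize import minimize, least_squares
from bench import monitor, optics
def cloud(n,d,obs=None):
    m=optics.camera_model(n); f=200/np.tan(np.radians(m["vertical_fov"]/2))
    v,u=np.mgrid[:400,:640]; P=np.stack([(u-m["cx"])/f*d,(v-m["cy"])/f*d,d],-1)
    if n=="wrist":
        T=m["hand_eye"]; P=P@T[:3,:3].T+T[:3,3]
        return P@Ro.from_rotvec(obs["orientation"]).as_matrix().T+obs["tcp_pos"]
    return (P-m["t"])@m["R"]
E
python3 - <<'E'
from h import *
for n,bc,bp in [("top",(170,240,240,315),(260,120,390,255)),("scene",(415,235,495,310),(230,160,395,310))]:
    z=np.load(n+".npz");W=cloud(n,z["d"])
    W[z["d"]==0]=np.nan
    x0,y0,x1,y1=bc; C=W[y0:y1,x0:x1].reshape(-1,3); bench=np.nanmedian(C[np.abs(C[:,2])<.006][:,2])
    zz=C[:,2]-bench
    pl=C[(zz>.006)&(zz<.02)]; rb=C[(zz>.036)&(zz<.055)]
    print(n,"bench",bench,"plate",len(pl),np.median(pl[:,2]),"rib",len(rb),rb.mean(0))
    r=cv2.minAreaRect((rb[:,:2]*1000).astype(np.float32)); print(" rib rect",r)
    al=C[zz>.006]; print(" all rect",cv2.minAreaRect((al[:,:2]*1000).astype(np.float32)))
    x0,y0,x1,y1=bp; P=W[y0:y1,x0:x1].reshape(-1,3); P=P[P[:,2]>.02]
    # face plane via RANSAC near 32deg
    rng=np.random.default_rng(0);best=0
    for _ in range(800):
        a=P[rng.choice(len(P),3,replace=False)]; k=np.cross(a[1]-a[0],a[2]-a[0]); k/=np.linalg.norm(k)+1e-12
        k*=np.sign(k[2])
        if abs(np.degrees(np.arccos(k[2]))-32)>5: continue
        s=np.abs((P-a[0])@k)<.003
        if s.sum()>best: best=s.sum();S=s
    c=P[S].mean(0); k=np.linalg.svd(P[S]-c,full_matrices=False)[2][2]; k*=np.sign(k[2])
    print(" face",best,c,k,"tilt",np.degrees(np.arccos(k[2])),"zrange",np.percentile(P[S][:,2],[1,99]))
    yv=np.cross(k,[0,0,1.]); yv/=-np.linalg.norm(yv); yv=yv if yv[1]>0 else -yv
    xv=np.cross(yv,k); print(" xdir",xv,"ydir",yv, "yaw",np.degrees(np.arctan2(-yv[0],yv[1])))
    L=(P-c)@np.stack([xv,yv,k]).T*1000
    F=L[S]; print(" face rect",cv2.minAreaRect(F[:,:2].astype(np.float32)))
    D=L[(L[:,2]<-9)&(L[:,2]>-15)&(abs(L[:,0])<85)&(abs(L[:,1])<100)]; print(" floor",len(D),np.median(D,0),cv2.minAreaRect(D[:,:2].astype(np.float32)))
    T=L[(L[:,2]>33)&(L[:,2]<44)&(abs(L[:,0])<60)]; print(" tab",len(T),T.min(0),T.max(0),T.mean(0))
    np.savez(n+"_f.npz",c=c,B=np.stack([xv,yv,k]),L=L)
    for nm,g in [("f",L)]:
        im=np.zeros((300,300),np.uint8)
        h=np.clip((L[:,2]+20)*4,1,255); i=(150-L[:,0]).astype(int);j=(150-L[:,1]).astype(int); ok=(i>=0)&(i<300)&(j>=0)&(j<300)
        im[i[ok],j[ok]]=h[ok]; im=cv2.dilate(im,np.ones((3,3))); cv2.imwrite(f"pics/{n}_face.png",im)
a=[cv2.imread(f"pics/{n}_face.png") for n in("top","scene")]; cv2.imwrite("pics/faces.png",np.hstack(a))
E
```

```text
top bench 0.0009466081553362311 plate 1322 0.012936753465044592 rib 320 [0.41646782 0.31079955 0.04287366]
 rib rect ((416.56170654296875, 311.4833984375), (69.53217315673828, 25.0289363861084), 21.210756301879883)
 all rect ((416.0333557128906, 301.994873046875), (159.67813110351562, 123.11277770996094), 18.08488655090332)
 face 6230 [0.573576   0.01249367 0.11834531] [-0.52691128  0.04234762  0.84886464] tilt 31.911604698887256 zrange [0.06088873 0.16581709]
 xdir [ 0.84613633 -0.06800359  0.52861027] ydir [ 0.08011123  0.99678593 -0.        ] yaw -4.59495924855529
 face rect ((-6.341072082519531, 4.328208923339844), (208.7540283203125, 250.0415496826172), 0.13213218748569489)
 floor 1679 [-20.26061148  33.8127676  -11.67222293] ((-14.616989135742188, 39.6649169921875), (95.2433853149414, 121.92476654052734), 89.85845947265625)
 tab 130 [-32.53075652 -63.92749847  33.0852495 ] [ 11.33653277 -49.88806951  43.13447873] [ -9.96226834 -56.75728316  39.4001577 ]
scene bench 0.0012264687897925455 plate 1285 0.013148961601850266 rib 309 [0.41894806 0.31170304 0.0428357 ]
 rib rect ((417.25677490234375, 311.1650695800781), (72.20947265625, 24.303020477294922), 21.60419273376465)
 all rect ((416.6388244628906, 311.1065673828125), (123.04227447509766, 90.03490447998047), 21.62738609313965)
 face 3849 [0.58245399 0.02714534 0.12310753] [-0.52535961  0.04023679  0.8499284 ] tilt 31.79611783346832 zrange [0.06164367 0.16602304]
 xdir [ 0.84744652 -0.06490512  0.52689821] ydir [ 0.07636539  0.9970799  -0.        ] yaw -4.3796785456194
 face rect ((-14.269790649414062, -11.6593017578125), (252.3212432861328, 208.63021850585938), 89.72343444824219)
 floor 927 [-32.75981188  13.95903549 -11.45972568] ((-27.324813842773438, 19.236005783081055), (89.7365493774414, 115.36915588378906), 89.49356079101562)
 tab 87 [-41.90201848 -80.13814529  33.38423792] [  5.36865735 -64.01596331  42.10040894] [-17.07228892 -70.29827217  38.69119519]
```

View pics/faces.png

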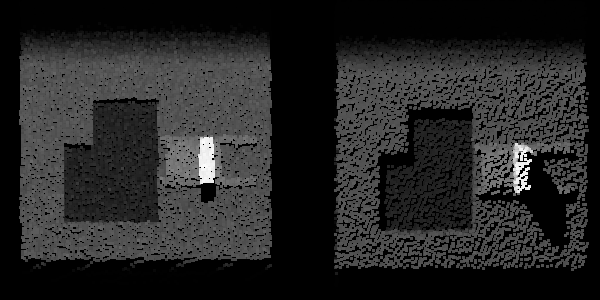

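The face map shows the pocket, its block at +x+y, and the latch tab. The tab's centre is about 96 mm from the pocket's centre, so the latch starts about 5 mm closed with its tongue still clear. The cover is at (0.417, 0.311), yaw ≈ 21.5°, notch at +x+y. Next I move over the cover, keeping high.

```bash

python3 -m crank '[[[3.3,-1.3,-1.5],[0,0,0]],[[3.3,-1.3,-1.5],[0,0,0]],[[3.3,-1.3,-1.5],[0,0,0]],[[3.3,-1.3,-1.5],[0,0,0]],[[3.3,-1.3,-1.5],[0,0,0]]]' 6
python3 -m crank '[[[3.3,-1.3,-1.5],[0,0,0]],[[3.3,-1.3,-1.5],[0,0,0]],[[3.3,-1.3,-1.5],[0,0,0]],[[3.3,-1.3,-1.5],[0,0,0]],[[3.3,-1.3,-1.5],[0,0,0]]]'
python3 -m crank '[[[2.5,-4,0],[0,0,0]],[[2.5,-4,0],[0,0,0]],[[2.5,-4,0],[0,0,0]],[[2.5,-4,0],[0,0,0]],[[2.5,-4,0],[0,0,0]]]'
```

```text
clock: 0.6
tcp_pos: [0.3066, -0.5519, 0.3065]
orientation: [-3.118, -0.377, 0.001]
contact_force: [0.8, -0.1, 0.5]
grip_width: 0.0602
gripper_force: 0.0
clock: 1.1
tcp_pos: [0.4513, -0.4495, 0.3815]
orientation: [-3.118, -0.377, 0.001]
contact_force: [0.9, 0.2, -0.7]
grip_width: 0.06
gripper_force: 0.0
clock: 1.6
tcp_pos: [0.5242, -0.2246, 0.381]
orientation: [-3.119, -0.377, 0.001]
contact_force: [1.1, 0.1, 0.7]
grip_width: 0.0598
gripper_force: 0.0
```

```bash

python3 -m crank '[[[2.5,-4,0],[0,0,0]],[[2.5,-4,0],[0,0,0]],[[2.5,-4,0],[0,0,0]],[[2.5,-4,0],[0,0,0]],[[2.5,-4,0],[0,0,0]]]' >/dev/null
python3 -m crank '[[[-1,-3.5,1.8],[0,0,0]],[[-1,-3.5,1.8],[0,0,0]],[[-1,-3.5,1.8],[0,0,0]],[[-1,-3.5,1.8],[0,0,0]],[[-1,-3.5,1.8],[0,0,0]]]' >/dev/null
python3 -m crank '[[[-1,-3.5,1.8],[0,0,0]],[[-1,-3.5,1.8],[0,0,0]],[[-1,-3.5,1.8],[0,0,0]],[[-1,-3.5,1.8],[0,0,0]],[[-1,-3.5,1.8],[0,0,-0.134]]]'
python3 -m crank '[[[0,0,0],[0,0,0]],[[0,0,0],[0,0,0]]]' >/dev/null
cat > w.py <<'E'
from h import *
o=monitor.get_obs(); p,d=optics.grab_frame("wrist"); W=cloud("wrist",d,o); W[d==0]=np.nan
np.savez("w.npz",p=p,d=d,W=W,R=o["orientation"],t=o["tcp_pos"]); cv2.imwrite("pics/w1.png",p[:,:,::-1])
R=Ro.from_rotvec(o["orientation"]).as_matrix(); print(o["tcp_pos"],R)
C=W.reshape(-1,3); C=C[(abs(C[:,0]-.417)<.11)&(abs(C[:,1]-.311)<.11)]
b=np.median(C[abs(C[:,2])<.006][:,2]); z=C[:,2]-b; print("bench",b)
A=C[(z>.006)&(z<.06)]; q=C[(z>.036)&(z<.06)]; pl=C[(z>.006)&(z<.02)]
print(len(A),"all",cv2.minAreaRect((A[:,:2]*1000).astype(np.float32)),"rib",cv2.minAreaRect((q[:,:2]*1000).astype(np.float32)),np.median(q[:,2]),np.median(pl[:,2]))
E
python3 w.py
```

```text
clock: 3.1
tcp_pos: [0.4163, 0.3144, 0.2005]
orientation: [3.086, 0.588, -0.0]
contact_force: [-0.1, -0.3, -0.4]
grip_width: 0.0604
gripper_force: 0.0
[0.41645886 0.31376091 0.2006502 ] [[ 9.30045646e-01  3.67441196e-01 -1.43634556e-03]
 [ 3.67440198e-01 -9.30046699e-01 -9.15938655e-04]
 [-1.67242205e-03  3.24093660e-04 -9.99998549e-01]]
bench -4.4065535211482154e-05
7826 all ((415.251953125, 310.00360107421875), (120.13195037841797, 90.30611419677734), 21.91437530517578) rib ((415.76318359375, 309.99188232421875), (69.83788299560547, 23.672595977783203), 21.149391174316406) 0.041848740244858934 0.011958948531824665
```

View pics/w1.png

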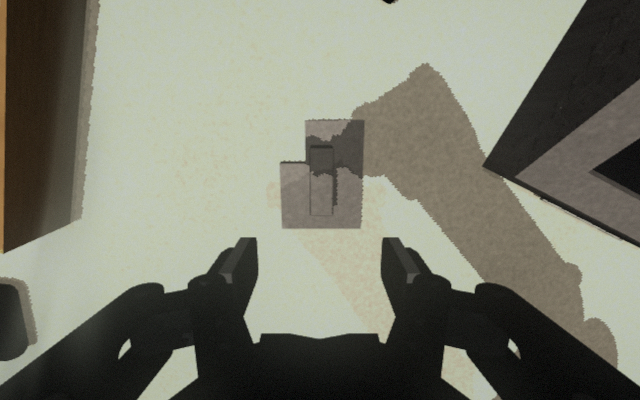

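The wrist view shows the cover with its notch upper-left (≈290,140), i.e. at +x+y, and the rib at (320,180). The measured sizes match the given ones. Now descend and grasp.

```bash

python3 -m crank '[[[-0.25,0.3,4],[0,0,0]],[[0,0,4],[0,0,0]],[[0,0,4],[0,0,0]],[[0,0,3.5],[0,0,0]],[[0,0,2],[0,0,0]]]' 5
python3 -m crank '[[[0,0,1],[0,0,0]],[[0,0,0],[0,0,0]]]'
python3 -m crank '[[[0,0,0],[0,0,0]],[[0,0,0],[0,0,0]],[[0,0,0],[0,0,0]],[[0,0,0],[0,0,0]],[[0,0,0],[0,0,0]]]' 0 60
python3 -m crank '[[[0,0,0],[0,0,0]],[[0,0,-0.5],[0,0,0]],[[0,0,-2],[0,0,0]],[[0,0,-3],[0,0,0]],[[0,0,0],[0,0,0]]]'
```

```text
clock: 3.85
tcp_pos: [0.4166, 0.3073, 0.0241]
orientation: [3.085, 0.579, -0.003]
contact_force: [-0.0, -0.9, 0.7]
grip_width: 0.05
gripper_force: 0.0
clock: 4.05
tcp_pos: [0.4166, 0.3086, 0.0157]
orientation: [3.086, 0.582, -0.001]
contact_force: [0.7, -0.2, 0.3]
grip_width: 0.0504
gripper_force: 0.0
clock: 4.55
tcp_pos: [0.4172, 0.3108, 0.018]
orientation: [-3.085, -0.584, -0.005]
contact_force: [-0.7, -0.2, 6.9]
grip_width: 0.0234
gripper_force: 60.3
clock: 5.05
tcp_pos: [0.4178, 0.3114, 0.0747]
orientation: [-3.084, -0.584, -0.008]
contact_force: [1.1, 1.2, -3.2]
grip_width: 0.0225
gripper_force: 59.3
```

```bash

python3 -m crank '[[[0,0,-4],[0,0,0]],[[0,0,-4],[0,0,0]],[[0,0,-4],[0,0,0]],[[0,0,-2],[0,0,0]],[[0,0,0],[0,0,0]]]'
cat >> h.py <<'E'
def inhand():
    o=monitor.get_obs(); p,d=optics.grab_frame("wrist"); W=cloud("wrist",d,o); W[d==0]=np.nan
    R=Ro.from_rotvec(o["orientation"]).as_matrix(); T=(W-o["tcp_pos"])@R; return p,T,W,o,R
def goto(pos,Rt):
    o=monitor.get_obs(); R=Ro.from_rotvec(o["orientation"]).as_matrix()
    print("at",o["tcp_pos"].round(4),"shift cm",(R.T@(np.array(pos)-o["tcp_pos"])*100).round(2),"turn",Ro.from_matrix(R.T@Rt).as_rotvec().round(3))
E
cat > ih.py <<'E'
from h import *
p,T,W,o,R=inhand(); cv2.imwrite("pics/w2.png",p[:,:,::-1])
C=T[:260].reshape(-1,3)*1000; C=C[(abs(C[:,0])<90)&(abs(C[:,1])<70)&(abs(C[:,2])<40)]
z=C[:,2]; print(np.histogram(z,np.arange(-30,30,3)))
# plate top expected z ~ +6 ; rib top ~ -24
pl=C[(z>0)&(z<14)]
pl=pl[(pl[:,0]>20)]
A=np.c_[pl[:,:2],np.ones(len(pl))]
for _ in range(3):
    k=np.linalg.lstsq(A,pl[:,2],rcond=None)[0]; s=abs(A@k-pl[:,2])<1.5; A=A[s]; pl=pl[s]
print("plate z = a x+b y+c",k,len(pl),"rect",cv2.minAreaRect(pl[:,:2].astype(np.float32)),pl.min(0),pl.max(0))
rb=C[(z<k[2]-24)]; print("rib",len(rb),np.median(rb,0),rb.min(0),rb.max(0),cv2.minAreaRect(rb[:,:2].astype(np.float32)))
np.save("plate.npy",C)
E
python3 ih.py
```

```text
clock: 5.55
tcp_pos: [0.4173, 0.3108, 0.2137]
orientation: [-3.085, -0.584, -0.008]
contact_force: [0.5, 0.4, -3.5]
grip_width: 0.0228
gripper_force: 60.2
(array([ 116, 1554, 2402,  273,  242,  214,  191,  172,  104,   68,   64,
       5911, 7155,   96,  143,  145,    0,    0,    0]), array([-30, -27, -24, -21, -18, -15, -12,  -9,  -6,  -3,   0,   3,   6,
         9,  12,  15,  18,  21,  24,  27]))
plate z = a x+b y+c [ 9.50924918e-04 -1.21968402e-03  6.07466069e+00] 8401 rect ((39.05348205566406, 14.779863357543945), (62.40266418457031, 38.05941390991211), 89.9761962890625) [ 20.02718371 -16.4269994    4.56791041] [58.09054726 45.97411128  7.58459712]
rib 4437 [ 18.22820111   0.68956163 -23.81483391] [  5.41457364 -24.6256448  -32.63659012] [ 33.46772118  25.49937838 -17.93026723] ((19.45535659790039, 0.45775794982910156), (28.02043342590332, 50.1246452331543), 0.08830925822257996)
```

View pics/w2.png

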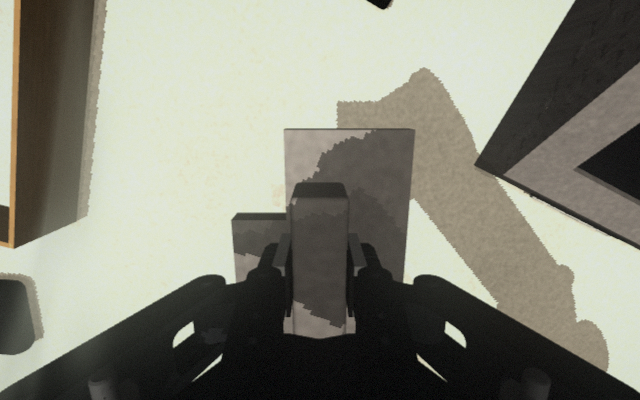

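The plate is held square. cover_mid in the tool frame is (−1.9, 0.6, −2.9) mm. Next I move to a viewing pose near the pocket to refine its position with the wrist camera.

```bash

python3 -m crank '[[[0,0,-5],[0,0,0]],[[0,0,-5],[0,0,0]],[[-0.77,4.37,0],[0,0,0]],[[-0.77,4.37,0],[0,0,0]],[[-0.77,4.37,0],[0,0,0]]]' >/dev/null
python3 -m crank '[[[-0.77,4.37,0],[0,0,0]],[[-0.77,4.37,0],[0,0,0]],[[-0.77,4.37,0],[0,0,0]],[[0,0,0],[0,0,0.114]],[[0,0,0],[0,0,0.114]]]' >/dev/null
python3 -m crank '[[[0,0,0],[0,0,0.114]],[[0,0,0],[0,0,0.114]],[[0,0,0],[0,0,0]],[[0,0,0],[0,0,0]]]'
cat > pk.py <<'E'
from h import *
p,T,W,o,R=inhand(); np.savez("w3.npz",p=p,W=W)
cv2.imwrite("pics/w3.png",p[:,:,::-1])
P=W[:160].reshape(-1,3); P=P[np.isfinite(P[:,0])&(P[:,2]>.03)&(P[:,2]<.18)]
n0=np.array([-.526,.0413,.8494]); c=np.array([.5607,.052,.119])-.009*n0
s=abs((P-c)@n0)<.004
for _ in range(4):
    Q=P[s]; m=Q.mean(0); n=np.linalg.svd(Q-m,full_matrices=False)[2][2]; n*=np.sign(n[2]); s=abs((P-m)@n)<.0025
y=-np.cross(n,[0,0,1.]); y/=np.linalg.norm(y); y*=np.sign(y[1]); x=np.cross(y,n)
print("n",n,"tilt",np.degrees(np.arccos(n[2])),"yaw",np.degrees(np.arctan2(-y[0],y[1])),s.sum())
c=c-n*((c-m)@n); B=np.stack([x,y,n]); L=(P-c)@B.T*1000
np.savez("pk.npz",L=L,c=c,B=B); print(c)
D=L[(L[:,2]<-8)&(L[:,2]>-16)&(abs(L[:,0])<75)&(abs(L[:,1])<65)]; print("floor",len(D),np.median(D,0),np.percentile(D,[.5,99.5],0),cv2.minAreaRect(D[:,:2].astype(np.float32)))
F=L[abs(L[:,2])<2.5]
g=lambda a,b: np.histogram(a,b)[0]
print("rim -x:",g(F[abs(F[:,1]+10)<30][:,0],np.arange(-75,-50,1)))
print("rim +x:",g(F[abs(F[:,1]+20)<20][:,0],np.arange(50,75,1)))
print("rim -y:",g(F[(F[:,0]>-60)&(F[:,0]<-25)][:,1],np.arange(-60,-35,1)),"x>30",g(F[(F[:,0]>30)&(F[:,0]<60)][:,1],np.arange(-60,-35,1)))
print("rim +y low:",g(F[(F[:,0]>-60)&(F[:,0]<10)][:,1],np.arange(35,60,1)))
print("block y:",g(F[(F[:,0]>25)&(F[:,0]<55)][:,1],np.arange(8,33,1)))
print("block x:",g(F[(F[:,1]>25)&(F[:,1]<43)][:,0],np.arange(5,30,1)))
t=L[(L[:,2]>32)&(L[:,2]<44)&(L[:,1]<-70)&(L[:,1]>-120)]; print("tab",len(t),t.min(0),t.max(0)) if len(t) else 0
tg=L[(L[:,2]>6)&(L[:,2]<12)&(L[:,1]<-40)&(L[:,1]>-85)]; print("tongue",len(tg),np.percentile(tg,[1,99],0)) if len(tg) else 0
E
python3 pk.py
```

```text
clock: 7.0
tcp_pos: [0.4683, 0.0486, 0.3095]
orientation: [3.138, -0.123, -0.005]
contact_force: [1.0, 0.7, -3.1]
grip_width: 0.0231
gripper_force: 60.2
n [-0.52906977  0.04025092  0.84762318] tilt 32.04591376182043 yaw -4.350605302270695 21430
[0.56546906 0.05162563 0.11129924]
floor 8969 [  1.66951596  -7.55984427 -11.77135996] [[-62.32764156 -48.27256497 -13.61156395]
 [ 59.21012558  46.42341475  -8.84830968]] ((-1.6655044555664062, -0.7225685119628906), (123.2455062866211, 95.58182525634766), 0.09740196913480759)
rim -x: [0 0 0 0 0 0 0 0 0 0 0 0 0 0 0 0 0 0 0 0 0 0 0 0]
rim +x: [ 0  0  0  0  0  0  0  0  0  0  0  0  0 41 60 54 64 54 59 62 64 53 70 16]
rim -y: [20 19 20 21 20 21 19 20 23 23 22 17  0  0  0  0  0  0  0  0  0  0  0  0] x>30 [37 38 34 41 33 39 37 37 40 34 35 38  0  0  0  0  0  0  0  0  0  0  0  0]
rim +y low: [ 0  0  0  0  0  0  0  0  0  0  0 46 49 54 56 57 51 53 53 49 55 54 53 53]
block y: [ 0  0  0  0  0  0  0  0  0  0 17 36 35 35 35 38 38 35 35 35 33 37 36 40]
block x: [ 0  0  0  0  0  0  0  0  0  0  0  0  2 16 20 21 16 20 16 16 22 20 18 21]
tab 741 [ -20.6126804  -103.89808881   32.01786876] [ 23.42741239 -89.36443358  41.69556836]
tongue 1107 [[-21.84399777 -84.77289483   6.0702116 ]
 [ 24.16963901 -52.9752837   10.5055711 ]]
```

View pics/w3.png

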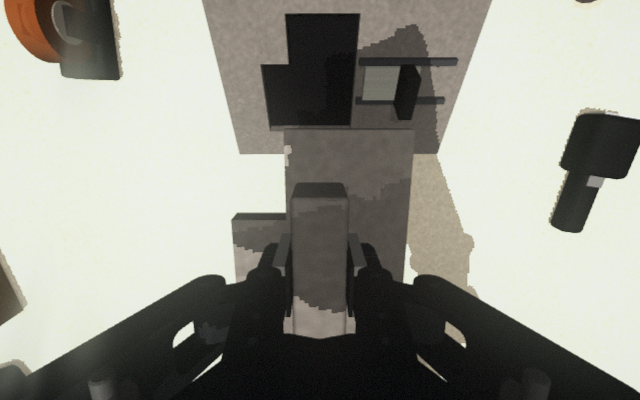

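The wrist view shows the pocket at (310,70) with its block upper-left. The tab is at (408,92) and the tongue is clear of the pocket. The rims on both sides agree with the 125 × 95 size to within about 0.5 mm.

```bash
cat > tgt.py <<'E'
from h import *
import sys
k=np.load("pk.npz"); c,n=k["c"],k["B"][2]
yaw=np.radians(-4.4); t=np.radians(32)
y=np.array([-np.sin(yaw),np.cos(yaw),0]); n=np.array([-np.sin(t)*np.cos(yaw),-np.sin(t)*np.sin(yaw),np.cos(t)]); x=np.cross(y,n)
B=np.stack([x,y,n]); pocket=c+.0006*x-.00105*y+.009*n
Rt=np.stack([x,-y,-n],1); off=np.array([-.0019,.0006,-.0029])
if __name__=="__main__":
    l=np.array([float(a) for a in sys.argv[1:4]])/1000
    print("pocket",pocket); goto(pocket+B.T@l-Rt@off,Rt)
    o=monitor.get_obs(); R=Ro.from_rotvec(o["orientation"]).as_matrix()
    print("cover in pocket mm",(B@(o["tcp_pos"]+R@off-pocket)*1000).round(2),"force in pocket axes",(B@o["contact_force"]).round(2))
E
python3 tgt.py 0 0 70
```

```text
pocket [0.56114061 0.05090558 0.11924962]
at [0.4685 0.0487 0.3099] shift cm [ 5.86 -1.01 13.26] turn [ 0.001  0.561 -0.001]
cover in pocket mm [ 22.77  -9.87 214.05] force in pocket axes [-1.91  0.28 -2.05]
```

```bash

python3 -m crank '[[[0,0,0],[0,0.14,0]],[[0,0,0],[0,0.14,0]],[[0,0,0],[0,0.14,0]],[[0,0,0],[0,0.141,0]],[[0,0,0],[0,0,0]]]'
python3 tgt.py 0 0 70
```

```text
clock: 7.55
tcp_pos: [0.4639, 0.0477, 0.3072]
orientation: [2.993, -0.116, 0.855]
contact_force: [-1.2, -0.6, -4.0]
grip_width: 0.0228
gripper_force: 60.3
pocket [0.56114061 0.05090558 0.11924962]
at [0.4639 0.0477 0.3072] shift cm [-1.54 -1.21 14.35] turn [0.006 0.001 0.001]
cover in pocket mm [ 15.65 -11.26 213.54] force in pocket axes [-3.1  -0.69 -2.75]
```

```bash

python3 -m crank '[[[-0.5,-0.4,3.5],[0.005,0,0]],[[-0.5,-0.4,3.5],[0,0,0]],[[-0.54,-0.41,3.5],[0,0,0]],[[0,0,3.5],[0,0,0]],[[0,0,0.35],[0,0,0]]]' >/dev/null
python3 -m crank '[[[0,0,0],[0,0,0]],[[0,0,0],[0,0,0]]]'
python3 tgt.py 0 0 25; sed -i 's/w2.png/w4.png/' ih.py; python3 ih.py | grep -v '^ '
```

```text
clock: 8.25
tcp_pos: [0.5299, 0.0551, 0.1908]
orientation: [2.996, -0.122, 0.865]
contact_force: [-0.1, 0.9, -2.7]
grip_width: 0.0231
gripper_force: 60.1
pocket [0.56114061 0.05090558 0.11924962]
at [0.5299 0.0551 0.1908] shift cm [-0.96  0.12  5.52] turn [ 0.    -0.004 -0.004]
cover in pocket mm [ 9.36  1.19 80.25] force in pocket axes [-1.62  0.93 -2.2 ]
(array([ 111, 2770, 1203,  266,  223,  230,  184,  161,   86,   75,   59,
plate z = a x+b y+c [ 4.53439205e-03 -6.28342734e-04  5.39931838e+00] 8482 rect ((39.25501251220703, 15.138870239257812), (38.453556060791016, 62.45241165161133), 0.04364008828997612) [ 20.00815687 -16.07813118   4.02653221] [58.48215545 46.35423946  7.13134405]
rib 4402 [ 18.72505146   1.09302471 -24.35365644] [  5.63312816 -23.99678335 -33.65561131] [ 33.94819748  26.03843359 -18.60199306] ((19.861289978027344, 1.1038532257080078), (28.173147201538086, 50.03571319580078), 0.34848862886428833)
```

```bash
sed -i 's/off=np.array.*/off=np.array([-.0016,.0009,-.0035])/' tgt.py
python3 -m crank '[[[-1,0.1,1.5],[0,0,0]],[[0,0,2],[0,-0.004,-0.003]],[[0,0,2],[0,0,0]],[[0,0,0],[0,0,0]],[[0,0,0],[0,0,0]]]'
python3 tgt.py 0 0 12
```

```text
clock: 8.8
tcp_pos: [0.5384, 0.054, 0.1648]
orientation: [3.006, -0.116, 0.847]
contact_force: [0.3, 0.9, -3.7]
grip_width: 0.023
gripper_force: 60.2
pocket [0.56114061 0.05090558 0.11924962]
at [0.5384 0.054  0.1648] shift cm [-0.28  0.07  4.23] turn [-0.004  0.009 -0.002]
cover in pocket mm [ 3.2   0.48 54.3 ] force in pocket axes [-1.75  0.95 -3.22]
```

```bash

python3 -m crank '[[[-0.2,0,1],[0,0,0]],[[0,0,1],[0,0,0]],[[0,0,0],[0,0,0]]]'
python3 tgt.py 0 0 12; python3 -c "
from h import *;print(monitor.get_obs()['joints'].round(3))"
```

```text
clock: 9.1
tcp_pos: [0.5461, 0.0515, 0.149]
orientation: [3.007, -0.121, 0.838]
contact_force: [0.2, -0.5, -3.5]
grip_width: 0.0227
gripper_force: 60.5
pocket [0.56114061 0.05090558 0.11924962]
at [0.5461 0.0515 0.149 ] shift cm [-0.11 -0.15  2.47] turn [-0.002  0.015 -0.004]
cover in pocket mm [ 1.47 -1.5  36.72] force in pocket axes [-1.69 -0.51 -3.13]
[-0.572  0.204  0.27   2.35   1.029  0.171 -2.958]
```

```bash

python3 -m crank '[[[-0.1,-0.15,1],[0,0.007,0]],[[0,0,0.5],[0,0.007,0]],[[0,0,0],[0,0,0]],[[0,0,0],[0,0,0]]]'
python3 tgt.py 0 0 12; python3 -c "
from h import *;print(monitor.get_obs()['joints'].round(3))"
```

```text
clock: 9.5
tcp_pos: [0.5553, 0.0525, 0.1456]
orientation: [3.005, -0.12, 0.835]
contact_force: [0.1, -1.1, -3.0]
grip_width: 0.0227
gripper_force: 60.6
pocket [0.56114061 0.05090558 0.11924962]
at [0.5553 0.0525 0.1456] shift cm [-0.7   0.03  1.71] turn [ 0.     0.017 -0.003]
cover in pocket mm [ 7.33  0.28 29.05] force in pocket axes [-1.46 -1.12 -2.64]
[-0.546  0.225  0.247  2.33   1.033  0.17  -2.958]
```

The arm is pinned at joint limits (j6 = 0.17, j7 = −2.96), so this grasp direction is poor. I back off, log poses, and fit the kinematics to test whether the half-turned grasp reaches the pocket.

```bash
cat > lg.py <<'E'
from h import *
import json
o=monitor.get_obs(); open("log.txt","a").write(json.dumps([o["joints"].tolist(),o["tcp_pos"].tolist(),o["orientation"].tolist()])+"\n")
E
echo '[[1.22190101,0.47779938,0.02232572,1.55645784,-0.01148633,1.10929464,-0.08311347],[0.16081869,-0.65495031,0.23032323],[-3.11706311,-0.377153104,0.000565692026]]' > log.txt
python3 lg.py
python3 -m crank '[[[0,0,-3],[0,0,0]],[[0,0,-4],[0,0,0]],[[0,0,-4],[0,0,0]],[[0,0,-4],[0,0,0]],[[0,0,0],[0,0,0]]]'; python3 lg.py
python3 -m crank '[[[0,0,0],[0,-0.14,0]],[[0,0,0],[0,-0.14,0]],[[0,0,0],[0,0,0]]]'>/dev/null; python3 lg.py
python3 -m crank '[[[0,0,0],[0,-0.14,0]],[[0,0,0],[0,-0.13,0]],[[0,0,0],[0,0,0]]]'; python3 lg.py
cat > fk.py <<'E'
from h import *
import json, itertools
D=[json.loads(l) for l in open("log.txt")]; J=np.array([d[0] for d in D]);X=np.array([d[1] for d in D]);RR=Ro.from_rotvec([d[2] for d in D]).as_matrix()
def frames(q,s):
    R=np.eye(3);out=[R]
    for i in range(7):
        R=R@Ro.from_euler("zyzyzyz"[i],s[i]*q[i]).as_matrix(); out.append(R)
    return out
best=None
for s in itertools.product([1,-1],repeat=7):
    F=[frames(q,s) for q in J]
    E=[f[7].T@R for f,R in zip(F,RR)]
    e=max(np.linalg.norm(Ro.from_matrix(E[0].T@k).as_rotvec()) for k in E)
    if best is None or e<best[0]: best=(e,s,E[0])
e,S,TE=best
def A_of(f):
    return np.c_[f[0][:,2],f[2][:,[0,2]],f[4][:,[0,2]],f[6][:,0],f[7][:,2]]
A=np.vstack([A_of(frames(q,S)) for q in J]); par=np.linalg.lstsq(A,X.ravel(),rcond=1e-4)[0]
def fk(q):
    f=frames(q,S); return A_of(f)@par, f[7]@TE
LO=np.array([-2.96,-.34,-1.41,.24,-1.37,.17,-2.96]);HI=np.array([2.96,2.1,1.46,2.44,4.51,1.92,2.96])
if __name__=="__main__":
    print("orient err",e,S,"\n",TE.round(3)); print("par",par.round(4),"res mm",(abs(A@par-X.ravel()).max()*1000).round(2)); print(J.round(3))
    from tgt import pocket,Rt,off,B
    rng=np.random.default_rng(0)
    for flip in (0,1):
      Rg=Rt@np.diag([-1,-1,1]) if flip else Rt; of=off*[-1,-1,1] if flip else off
      for h in (.08,0.,-.004):
        p=pocket+B[2]*h-Rg@of; sols=[]
        for _ in range(40):
            g=lambda q:(lambda a:np.r_[(a[0]-p)*5,Ro.from_matrix(Rg.T@a[1]).as_rotvec()])(fk(q))
            r=least_squares(g,rng.uniform(LO,HI),bounds=(LO+.02,HI-.02))
            if r.cost<1e-8: sols.append(r.x)
        print(flip,h,len(sols)); print(np.array(sols)[:6].round(2) if sols else "")
E
python3 fk.py
```

```text
clock: 10.0
tcp_pos: [0.4781, 0.0596, 0.2789]
orientation: [3.006, -0.12, 0.847]
contact_force: [0.8, 0.1, -3.2]
grip_width: 0.0228
gripper_force: 60.8
clock: 10.6
tcp_pos: [0.4801, 0.0573, 0.2722]
orientation: [3.134, -0.13, 0.003]
contact_force: [-0.4, 0.2, -2.9]
grip_width: 0.0227
gripper_force: 60.5
orient err 8.831566366290274e-09 (-1, 1, -1, 1, -1, 1, -1) 
 [[ 0. -1. -0.]
 [ 1.  0. -0.]
 [ 0. -0.  1.]]
par [ 0.4938 -0.0981  0.6253  0.0834  0.5948  0.0045  0.5006] res mm 62.54
[[ 1.222  0.478  0.022  1.556 -0.011  1.109 -0.083]
 [-0.546  0.225  0.247  2.33   1.033  0.17  -2.958]
 [-0.448 -0.153  0.019  2.318  0.512  0.541 -2.463]
 [-0.494 -0.036  0.169  2.136  0.158  0.796 -2.074]
 [-0.461  0.112  0.23   1.963 -0.024  1.069 -1.876]]Traceback (most recent call last):
  File "fk.py", line 32, in <module>
    r=least_squares(g,rng.uniform(LO,HI),bounds=(LO+.02,HI-.02))
    return func(*args, **kwargs)
    raise ValueError("Initial guess is outside of provided bounds")
ValueError: Initial guess is outside of provided bounds
```

```bash
sed -i 's/return np.c_\[f\[0\].*/return np.c_[f[0][:,2],f[1][:,[0,1]],f[2][:,2],f[3][:,[0,1]],f[4][:,2],f[5][:,[0,1]],f[7][:,2]]/; s/rng.uniform(LO,HI)/rng.uniform(LO+.03,HI-.03)/' fk.py; python3 fk.py | grep -v '\[\[\|^ \[ 1\.'
```

```text
orient err 8.831566366290274e-09 (-1, 1, -1, 1, -1, 1, -1) 
 [ 0. -0.  1.]]
par [ 2.871e-01  0.000e+00 -3.050e-02  5.418e-01  0.000e+00 -3.140e-02
  4.725e-01 -0.000e+00 -4.000e-04  3.270e-01] res mm 0.0
 [-0.546  0.225  0.247  2.33   1.033  0.17  -2.958]
 [-0.448 -0.153  0.019  2.318  0.512  0.541 -2.463]
 [-0.494 -0.036  0.169  2.136  0.158  0.796 -2.074]
 [-0.461  0.112  0.23   1.963 -0.024  1.069 -1.876]]
0 0.08 16
 [-0.24  0.1  -0.14  2.35  0.95  0.3  -2.88]
 [-1.55  0.35  1.44  2.41 -0.99  0.23 -0.95]
 [-1.55  0.32  1.41  2.41 -0.87  0.2  -1.06]
 [ 0.1   0.12 -0.49  2.33  1.02  0.34 -2.94]
 [ 0.08  0.12 -0.46  2.33  1.02  0.34 -2.94]]
0 0.0 20
 [ 0.51  0.47 -0.97  2.28  1.58  0.58  2.93]
 [-1.09  0.47  0.95  2.37  4.41  0.19 -0.11]
 [ 0.47  0.44 -0.91  2.28  1.57  0.54  2.92]
 [ 0.56  0.5  -1.04  2.28  1.59  0.62  2.94]
 [-1.16  0.53  1.07  2.37  4.46  0.28 -0.18]]
0 -0.004 19
 [-0.36  0.31  0.05  2.33  1.65  0.19  2.71]
 [-1.28  0.92  1.41  2.37  4.47  0.73 -0.3 ]
 [ 0.59  0.53 -1.08  2.27  1.6   0.65  2.94]
 [ 0.59  0.53 -1.08  2.27  1.61  0.66  2.94]
 [ 0.53  0.49 -0.99  2.28  1.6   0.59  2.92]]
1 0.08 27
 [ 0.83  0.34 -1.32  2.3   1.28  0.6   0.04]
 [ 0.81  0.32 -1.3   2.3   1.27  0.58  0.05]
 [-0.97  0.08  0.65  2.39  0.79  0.23  0.42]
 [-1.54  0.3   1.4   2.41 -0.81  0.19  2.03]
 [ 0.35  0.16 -0.75  2.32  1.09  0.38  0.16]]
1 0.0 28
 [-0.37  0.3   0.06  2.33  1.61  0.19 -0.39]
 [-1.29  0.95  1.44  2.38  4.48  0.77  2.82]
 [ 0.41  0.42 -0.84  2.28  1.57  0.5  -0.23]
 [-1.29  0.95  1.44  2.38  4.48  0.77  2.82]
 [-0.36  0.3   0.05  2.33  1.61  0.19 -0.39]]
1 -0.004 24
 [-1.29  0.97  1.44  2.37  4.47  0.79  2.82]
 [-0.34  0.31  0.02  2.33  1.64  0.2  -0.42]
 [ 0.37  0.41 -0.8   2.28  1.58  0.49 -0.25]
 [-0.22  0.31 -0.11  2.32  1.62  0.24 -0.38]
 [ 0.77  0.78 -1.39  2.26  1.66  0.95 -0.13]]
```

The FK fits to 0.0 mm. The half-turned grasp has comfortable solutions (j7 ≈ −0.4), so I put the cover down on clear bench and regrasp it turned by π.

```bash

python3 -m crank '[[[-1,-3.82,0],[0,0,0]],[[-1,-3.82,0],[0,0,0]],[[-1,-3.82,0],[0,0,0]],[[-1,-3.82,0],[0,0,0]],[[-1,-3.82,0],[0,0,0]]]' >/dev/null
python3 -m crank '[[[-1,-3.82,0],[0,0,0]],[[0,0,0],[0,0,0]],[[0,0,5],[0,0,0]],[[0,0,5],[0,0,0]],[[0,0,5],[0,0,0]]]' >/dev/null
python3 -m crank '[[[0,0,4],[0,0,0]],[[0,0,3],[0,0,0]],[[0,0,0],[0,0,0]],[[0,0,0],[0,0,0]]]'
python3 -c "
from h import *
o=monitor.get_obs();print(Ro.from_rotvec(o['orientation']).as_matrix().round(4),o['joints'].round(3))"
```

```text
clock: 12.0
tcp_pos: [0.4368, 0.2908, 0.0538]
orientation: [3.138, -0.126, 0.005]
contact_force: [0.9, -0.3, -2.5]
grip_width: 0.0226
gripper_force: 60.4
[[ 0.9968 -0.0802  0.0029]
 [-0.0802 -0.9968 -0.0013]
 [ 0.003   0.0011 -1.    ]] [-0.733  0.479  0.031  2.054 -0.02   0.608 -2.34 ]
```

```bash

python3 -m crank '[[[0,0,1.5],[0,0,0]],[[0,0,1.2],[0,0,0]],[[0,0,0.5],[0,0,0]],[[0,0,0.2],[0,0,0]],[[0,0,0],[0,0,0]]]'
python3 -m crank '[[[0,0,0],[0,0,0]],[[0,0,0],[0,0,0]],[[0,0,0],[0,0,0]]]' 5.5
python3 -m crank '[[[0,0,-3],[0,0,0]],[[0,0,-4],[0,0,0]],[[0,0,-4],[0,0,0]],[[0,0,-5],[0,0,0]],[[0,0,-2],[0,0,-0.1496]]]'
for i in 1 2 3 4; do python3 -m crank '[[[0,0,0],[0,0,-0.1496]],[[0,0,0],[0,0,-0.1496]],[[0,0,0],[0,0,-0.1496]],[[0,0,0],[0,0,-0.1496]],[[0,0,0],[0,0,-0.1496]]]' | grep ori; done
python3 -m crank '[[[0,0,0],[0,0,0]],[[0,0,0],[0,0,0]]]'
sed -i 's/-.417/-.437/;s/-.311/-.291/;s/w1.png/w5.png/' w.py; python3 w.py;  python3 -c "
from h import *
print(monitor.get_obs()['joints'].round(3))"
```

```text
clock: 12.5
tcp_pos: [0.4375, 0.2915, 0.0199]
orientation: [3.139, -0.126, 0.004]
contact_force: [0.1, 0.6, -2.6]
grip_width: 0.0233
gripper_force: 60.7
clock: 12.8
tcp_pos: [0.4378, 0.2917, 0.0201]
orientation: [-3.139, 0.126, -0.005]
contact_force: [-0.0, 0.3, 0.8]
grip_width: 0.0551
gripper_force: 0.0
clock: 13.3
tcp_pos: [0.4387, 0.2928, 0.2045]
orientation: [-3.136, -0.111, -0.012]
contact_force: [0.9, 0.7, -0.2]
grip_width: 0.0553
gripper_force: 0.0
orientation: [2.878, 1.256, 0.003]
orientation: [2.219, 2.22, 0.002]
orientation: [1.255, 2.877, 0.001]
orientation: [0.117, 3.137, -0.001]
clock: 15.5
tcp_pos: [0.437, 0.2913, 0.1996]
orientation: [0.133, 3.136, -0.001]
contact_force: [0.0, -0.3, -0.1]
grip_width: 0.0549
gripper_force: 0.0
[0.43702946 0.29131535 0.19962771] [[-9.96410365e-01  8.46223684e-02  2.33233265e-03]
 [ 8.46209252e-02  9.96412963e-01 -7.10822718e-04]
 [-2.38411799e-03 -5.10906977e-04 -9.99997027e-01]]
bench 3.5141508490516005e-06
8058 all ((435.6459045410156, 291.30621337890625), (90.00144958496094, 119.5027847290039), 85.26863098144531) rib ((435.3037414550781, 291.3365173339844), (23.528865814208984, 69.64288330078125), 84.87510681152344) 0.0419527087668725 0.012009438333033917
[-0.304  0.306 -0.484  1.92   0.175  0.955  0.617]
```

```bash

python3 -m crank '[[[0.15,0,4],[0,0,0]],[[0,0,4],[0,0,0]],[[0,0,4],[0,0,0]],[[0,0,3.5],[0,0,0]],[[0,0,2],[0,0,0]]]' >/dev/null
python3 -m crank '[[[0,0,0.7],[0,0,0]],[[0,0,0],[0,0,0]]]'
python3 -m crank '[[[0,0,0],[0,0,0]],[[0,0,0],[0,0,0]],[[0,0,0],[0,0,0]],[[0,0,0],[0,0,0]],[[0,0,0],[0,0,0]]]' 0 60
python3 -m crank '[[[0,0,0],[0,0,0]],[[0,0,-0.5],[0,0,0]],[[0,0,-2],[0,0,0]],[[0,0,-4],[0,0,0]],[[0,0,-4],[0,0,0]]]'
python3 -m crank '[[[0,0,-5],[0,0,0]],[[0,0,-5],[0,0,0]],[[0,0,-5],[0,0,0]],[[0,0,0],[0,0,0]],[[0,0,0],[0,0,0]]]'
sed -i 's/w4.png/w6.png/' ih.py; python3 ih.py | grep -v '^ ' ; python3 tgt.py 0 0 80; python3 -c "
from h import *
print(monitor.get_obs()['joints'].round(3))"
```

```text
clock: 16.25
tcp_pos: [0.4355, 0.2914, 0.017]
orientation: [0.128, 3.138, -0.003]
contact_force: [-0.6, -0.2, -0.0]
grip_width: 0.0548
gripper_force: 0.0
clock: 16.75
tcp_pos: [0.4368, 0.2921, 0.0191]
orientation: [0.127, 3.135, 0.001]
contact_force: [-1.4, -0.1, 5.6]
grip_width: 0.023
gripper_force: 60.2
clock: 17.25
tcp_pos: [0.4347, 0.2909, 0.1235]
orientation: [0.126, 3.139, -0.003]
contact_force: [1.4, 0.0, -2.9]
grip_width: 0.023
gripper_force: 59.3
clock: 17.75
tcp_pos: [0.4354, 0.2917, 0.2737]
orientation: [0.126, 3.135, 0.0]
contact_force: [-0.1, -0.1, -3.1]
grip_width: 0.0229
gripper_force: 59.5
(array([  114,   280,  3756,   286,   247,   227,   197,   166,   105,
plate z = a x+b y+c [-2.91760492e-03  6.48592428e-04  7.05334940e+00] 13323 rect ((40.42633056640625, -0.5738563537597656), (90.28946685791016, 40.87591552734375), 89.96270751953125) [ 20.00254493 -45.71610095   5.44406048] [60.8864105  44.5806378   8.42684265]
rib 4616 [ 20.37582088  -0.68948876 -22.87242126] [  6.89470844 -25.44698375 -32.75296285] [ 36.50573568  24.4762848  -16.97555205] ((21.681285858154297, -0.35033607482910156), (29.553014755249023, 49.91999435424805), 0.5644420981407166)
pocket [0.56114061 0.05090558 0.11924962]
at [0.4346 0.2909 0.2719] shift cm [-10.61 -22.81   8.76] turn [-0.862  0.004  3.018]
cover in pocket mm [-38.45 230.46 208.21] force in pocket axes [-2.34 -0.34 -3.04]
[-0.272  0.228 -0.51   1.84   0.127  1.105  0.662]
```

```bash
sed -i 's/Rt=np.stack.*/Rt=np.stack([-x,y,-n],1); off=np.array([.0006,-.00055,-.0020])/' tgt.py
python3 -m crank '[[[-0.92,-3.95,-0.7],[0,0,0]],[[-0.92,-3.95,-0.7],[0,0,0]],[[-0.92,-3.95,-0.7],[0,0,0]],[[-0.92,-3.95,-0.7],[0,0,0]],[[-0.92,-3.95,-0.7],[0,0,0]]]' >/dev/null
python3 -m crank '[[[-0.92,-3.95,-0.7],[0,0,0]],[[0,0,0],[0,-0.14,0]],[[0,0,0],[0,-0.14,0]],[[0,0,0],[0,-0.14,0]],[[0,0,0],[0,-0.14,0]]]' >/dev/null
python3 -m crank '[[[0,0,0],[0,0,0]],[[0,0,0],[0,0,0]]]'
python3 tgt.py 0 0 70; python3 -c "
from h import *
print(monitor.get_obs()['joints'].round(3))"
```

```text
clock: 19.0
tcp_pos: [0.4695, 0.0503, 0.3127]
orientation: [0.103, 2.583, -0.033]
contact_force: [-0.1, 0.1, -2.8]
grip_width: 0.0231
gripper_force: 59.9
pocket [0.56114061 0.05090558 0.11924962]
at [0.4695 0.0503 0.3127] shift cm [ 2.43  0.87 14.45] turn [-0.004 -0.001 -0.002]
cover in pocket mm [ 24.52  -8.15 214.46] force in pocket axes [-1.56  0.12 -2.27]
[ 0.094 -0.198 -0.431  2.263  0.269  0.564  0.949]
```

```bash

python3 -m crank '[[[0.6,0.2,2.5],[0,0,0]],[[0.6,0.2,2.5],[0,0,0]],[[0.6,0.25,2.5],[0,0,0]],[[0.6,0.2,2.5],[0,0,0]],[[0,0,2],[0,0,0]]]' >/dev/null
python3 -m crank '[[[0,0,1],[0,0,0]],[[0,0,1],[0,0,0]],[[0,0,0],[0,0,0]],[[0,0,0],[0,0,0]]]'
python3 tgt.py 0 0 30; python3 -c "
from h import *
print(monitor.get_obs()['joints'].round(3))"
```

```text
clock: 19.9
tcp_pos: [0.5269, 0.0551, 0.1832]
orientation: [0.105, 2.579, -0.031]
contact_force: [1.3, 0.4, -3.4]
grip_width: 0.0226
gripper_force: 59.8
pocket [0.56114061 0.05090558 0.11924962]
at [0.5269 0.0551 0.1832] shift cm [ 0.42 -0.09  4.45] turn [-0.003  0.002 -0.004]
cover in pocket mm [ 4.1   1.02 74.51] force in pocket axes [-0.74  0.47 -3.6 ]
[ 0.126  0.138 -0.519  2.325  1.059  0.35   0.167]
```

```bash

python3 -m crank '[[[0.4,-0.1,0.9],[0,0,0]],[[0,0,1],[0,0,0]],[[0,0,1],[0,0,0]],[[0,0,1],[0,0,0]],[[0,0,1],[0,0,0]]]' >/dev/null
python3 -m crank '[[[0,0,0],[0,0,0]],[[0,0,0],[0,0,0]],[[0,0,0],[0,0,0]]]'
python3 tgt.py 0 0 12; python3 -c "
from h import *
print(monitor.get_obs()['joints'].round(3))"; sed -i 's/w6.png/w7.png/' ih.py; python3 ih.py | grep -v '^ '
```

```text
clock: 20.7
tcp_pos: [0.5488, 0.0523, 0.1407]
orientation: [0.104, 2.577, -0.031]
contact_force: [-0.5, 0.4, -2.9]
grip_width: 0.0224
gripper_force: 59.8
pocket [0.56114061 0.05090558 0.11924962]
at [0.5488 0.0523 0.1407] shift cm [0.03 0.01 1.47] turn [-0.002  0.005 -0.003]
cover in pocket mm [ 0.2  -0.09 26.74] force in pocket axes [-1.94  0.31 -2.2 ]
[ 0.071  0.256 -0.455  2.322  1.412  0.336 -0.162]
(array([  114,   884,  3214,   262,   243,   217,   186,   159,    97,
plate z = a x+b y+c [-2.38891907e-03  5.02151725e-05  6.43209356e+00] 13365 rect ((40.52934265136719, -0.5118026733398438), (90.44902038574219, 41.09166717529297), 89.96305847167969) [ 20.00704743 -45.74352406   4.83470304] [61.09881693 44.71765623  7.82696709]
rib 4613 [ 20.13251109  -0.64018785 -23.45746635] [  6.47893872 -25.30296639 -33.36554807] [ 36.25886599  24.59635224 -17.58607874] ((21.50588607788086, -0.1403961181640625), (29.70921516418457, 49.89806365966797), 0.8790384531021118)
```

View pics/w7.png

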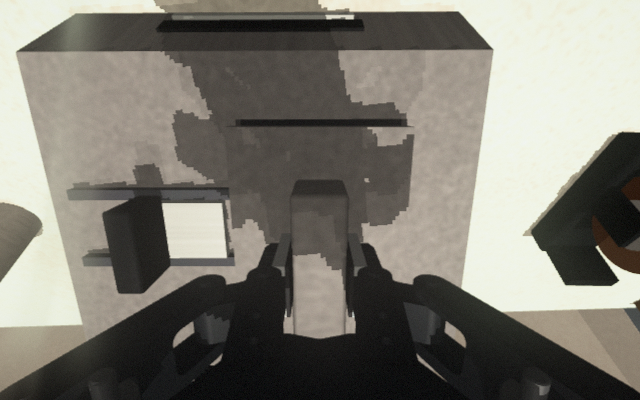

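The wrist view at 27 mm shows the cover centred over the pocket, with the pocket's lower rim visible as the dark strip (235–407,122). Descend slowly.

```bash

python3 -m crank '[[[0,0,0.6],[0,0.004,0]],[[0,0,0.6],[0,0,0]],[[0,0,0],[0,0,0]],[[0,0,0],[0,0,0]]]'
python3 tgt.py 0 0 0
python3 -m crank '[[[0,0,0.3],[0,0,0]],[[0,0,0.3],[0,0,0]],[[0,0,0],[0,0,0]]]'
python3 tgt.py 0 0 0
```

```text
clock: 21.15
tcp_pos: [0.5549, 0.0517, 0.1297]
orientation: [0.104, 2.582, -0.031]
contact_force: [-0.5, 0.6, -2.4]
grip_width: 0.0231
gripper_force: 59.9
pocket [0.56114061 0.05090558 0.11924962]
at [0.5549 0.0517 0.1297] shift cm [-0.04  0.03  1.42] turn [-0.002 -0.001 -0.003]
cover in pocket mm [-0.41 -0.26 14.16] force in pocket axes [-1.72  0.6  -1.8 ]
clock: 21.45
tcp_pos: [0.5582, 0.0514, 0.1244]
orientation: [0.104, 2.582, -0.031]
contact_force: [-0.4, -0.6, -2.4]
grip_width: 0.0229
gripper_force: 59.9
pocket [0.56114061 0.05090558 0.11924962]
at [0.5582 0.0514 0.1244] shift cm [-0.04  0.03  0.8 ] turn [-0.002 -0.001 -0.003]
cover in pocket mm [-0.42 -0.27  7.97] force in pocket axes [-1.59 -0.6  -1.81]
```

```bash

python3 -m crank '[[[0,0,0.25],[0,0,0]],[[0,0,0.2],[0,0,0]],[[0,0,0],[0,0,0]]]'|grep force
python3 tgt.py 0 0 0
python3 -m crank '[[[0,0,0.2],[0,0,0]],[[0,0,0.15],[0,0,0]],[[0,0,0],[0,0,0]],[[0,0,0],[0,0,0]]]'|grep force
python3 tgt.py 0 0 0
```

```text
contact_force: [-0.5, -0.1, -2.9]
gripper_force: 59.9
pocket [0.56114061 0.05090558 0.11924962]
at [0.5605 0.0512 0.1206] shift cm [-0.05  0.03  0.35] turn [-0.002 -0.001 -0.003]
cover in pocket mm [-0.46 -0.25  3.5 ] force in pocket axes [-2.   -0.14 -2.21]
contact_force: [0.3, -0.6, -3.3]
gripper_force: 60.0
pocket [0.56114061 0.05090558 0.11924962]
at [0.5623 0.0511 0.1179] shift cm [-0.03  0.02  0.02] turn [-0.002 -0.    -0.003]
cover in pocket mm [-0.33 -0.24  0.22] force in pocket axes [-1.41 -0.56 -2.97]
```

```bash

for i in 1 2; do python3 -m crank '[[[0,0,0.1],[0,0,0]],[[0,0,0],[0,0,0]],[[0,0,0],[0,0,0]]]'|grep contact
python3 tgt.py 0 0 0 | tail -1; done
```

```text
contact_force: [-7.3, -1.9, 7.1]
cover in pocket mm [-0.41 -0.29 -0.18] force in pocket axes [-2.35 -2.41  9.78]
contact_force: [-19.7, -2.4, 22.3]
cover in pocket mm [-0.4  -0.29 -0.24] force in pocket axes [-4.69 -3.86 29.27]
```

Seated: contact at −0.2 mm, flat. Release and retreat.

```bash

python3 -m crank '[[[0,0,-0.1],[0,0,0]],[[0,0,0],[0,0,0]],[[0,0,0],[0,0,0]],[[0,0,0],[0,0,0]]]' 4.5
python3 -m crank '[[[0,0,-1],[0,0,0]],[[0,0,-2],[0,0,0]],[[0,0,-3],[0,0,0]],[[0,0,-3],[0,0,0]],[[0,0,0],[0,0,0]]]'
python3 - <<'E'
from tgt import *
p,T,W,o,R=inhand(); cv2.imwrite("pics/w8.png",p[:,:,::-1])
L=((W-pocket)@B.T*1000)[:300].reshape(-1,3); L=L[np.isfinite(L[:,0])&(L[:,2]>-25)]
print(o["joints"].round(3),monitor.get_obs()["tcp_pos"])
f=lambda m:(m.sum(),np.median(L[m],0).round(2))
pm=(abs(L[:,0])<58)&(abs(L[:,1])<43)&(abs(L[:,1])>16)&(abs(L[:,2]+9)<8)&~((L[:,0]>10)&(L[:,1]>12))
q=L[pm]; print("plate z",len(q),np.median(q[:,2]), np.linalg.lstsq(np.c_[q[:,:2],np.ones(len(q))],q[:,2],rcond=None)[0])
fm=(abs(L[:,2]+9)<5)&(L[:,0]<-68)&(L[:,0]>-75)&(abs(L[:,1])<60); print("face",f(fm))
g=L[(abs(L[:,2]-21)<4)&(abs(L[:,0])<50)&(abs(L[:,1])<25)]; print("rib",len(g),g.min(0),g.max(0),cv2.minAreaRect(g[:,:2].astype(np.float32)))
t=L[(L[:,2]>22)&(L[:,2]<36)&(L[:,1]<-75)&(L[:,1]>-115)&(abs(L[:,0])<40)]; print("tab",len(t),np.percentile(t,[1,99],0))
E
```

```text
clock: 23.15
tcp_pos: [0.5632, 0.0511, 0.1171]
orientation: [0.104, 2.581, -0.03]
contact_force: [0.6, -0.3, 0.2]
grip_width: 0.0452
gripper_force: 0.0
clock: 23.65
tcp_pos: [0.5154, 0.0556, 0.1962]
orientation: [0.104, 2.577, -0.029]
contact_force: [0.5, -0.3, -0.4]
grip_width: 0.045
gripper_force: 0.0
[ 0.126  0.091 -0.52   2.335  0.951  0.352  0.264] [0.51592361 0.0549814  0.195071  ]
plate z 7449 -8.714525865336803 [ 1.81872735e-04  2.07491628e-04 -8.71046349e+00]
face (np.int64(1544), array([-71.53,  -2.35,  -8.71]))
rib 3111 [-36.03579999 -12.08325483  17.18889094] [33.6104197  11.98221765 23.51207422] ((-1.22088623046875, -0.04319190979003906), (24.0477294921875, 69.64159393310547), 89.94482421875)
tab 1534 [[ -22.40909    -101.26106868   22.29062304]
 [  20.5163743   -87.55775861   32.60100527]]
```

View pics/w8.png

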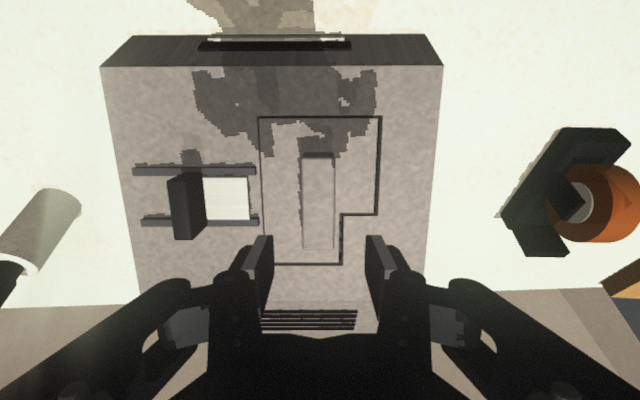

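The view shows the cover flush in the pocket: plate and face are both at −8.7 mm and level, with an even gap all round. The tab is at (185,207), with its outer face at pocket y ≈ −101 mm. Next I close the fingers and go to the tab's outer side.

```bash
sed 's/off=np.array(.*)/off=np.zeros(3)/;s/cover in/tcp in/' tgt.py > tl.py; python3 tl.py -1 -132 60
python3 -m crank '[[[0,0,0],[0,0,0]]]' 0 >/dev/null; python3 -c "
from h import *
from tl import *
from fk import fk,LO,HI
for l in ([-1,-132,60],[-1,-132,10],[-1,-90,10]):
  p=pocket+B.T@(np.array(l)/1000); q0=np.clip(monitor.get_obs()['joints'],LO+.03,HI-.03)
  g=lambda q:(lambda a:np.r_[(a[0]-p)*5,Ro.from_matrix(Rt.T@a[1]).as_rotvec()])(fk(q))
  r=least_squares(g,q0,bounds=(LO+.01,HI-.01)); print(r.cost,r.x.round(2))"
```

```text
pocket [0.56114061 0.05090558 0.11924962]
at [0.5159 0.055  0.1951] shift cm [  0.23 -13.25   2.87] turn [-0.002  0.003 -0.003]
tcp in pocket mm [ 1.68  0.59 88.36] force in pocket axes [ 1.28 -0.46 -0.23]
2.7378525741279396e-16 [ 0.86  0.22 -0.92  2.34  1.11  0.23  0.47]
1.2970650334176357e-08 [ 0.5   0.29 -0.54  2.33  1.62  0.18 -0.06]
1.933102188094195e-16 [ 0.29  0.28 -0.44  2.34  1.62  0.21 -0.16]
```

```bash

python3 -m crank '[[[0,-2.7,0],[0,0,0]],[[0,-2.7,0],[0,0,0]],[[0,-2.7,0],[0,0,0]],[[0.1,-2.7,0],[0,0,0]],[[0.1,-2.45,0],[0,0,0]]]' >/dev/null
python3 -m crank '[[[0,0,1],[0,0,0]],[[0,0,1],[0,0,0]],[[0,0,0.8],[0,0,0]],[[0,0,0],[0,0,0]],[[0,0,0],[0,0,0]]]'
python3 tl.py -1 -132 10; python3 -c "
from h import *
print(monitor.get_obs()['joints'].round(3))"
```

```text
clock: 24.8
tcp_pos: [0.5175, -0.0782, 0.1676]
orientation: [0.104, 2.584, -0.029]
contact_force: [-0.5, 0.3, -0.8]
grip_width: -0.0004
gripper_force: 0.0
pocket [0.56114061 0.05090558 0.11924962]
at [ 0.5175 -0.0782  0.1676] shift cm [-0.21  0.01  4.88] turn [-0.002 -0.003 -0.003]
tcp in pocket mm [  -2.94 -132.06   58.81] force in pocket axes [-0.92  0.26 -0.42]
[ 0.635  0.173 -0.667  2.348  0.987  0.175  0.559]
```

```bash

python3 -m crank '[[[-0.2,0,0],[0,0.12,0]],[[0,0,1],[0,0,0]],[[0,0,1],[0,0,0]],[[0,0,1],[0,0,0]],[[0,0,0],[0,0,0]]]'>/dev/null
python3 -m crank '[[[0,0,0],[0,0,0]],[[0,0,0],[0,0,0]]]'
python3 tl.py -1 -132 10; python3 -c "
from h import *
print(monitor.get_obs()['joints'].round(3))"
```

```text
clock: 25.5
tcp_pos: [0.5355, -0.0853, 0.1437]
orientation: [0.114, 2.634, -0.05]
contact_force: [0.5, 0.3, -0.4]
grip_width: 0.0003
gripper_force: 0.0
pocket [0.56114061 0.05090558 0.11924962]
at [ 0.5355 -0.0853  0.1437] shift cm [0.01 0.61 1.87] turn [-0.019 -0.053 -0.004]
tcp in pocket mm [ 1.1000e-01 -1.3773e+02  2.8790e+01] force in pocket axes [ 0.22  0.29 -0.59]
[ 0.541  0.251 -0.583  2.299  1.01   0.225  0.544]
```

```bash

python3 -m crank '[[[0,0.2,0.6],[0,0.03,0]],[[0,0.2,0.6],[0,0.03,0]],[[0,0,0.6],[0,0,0]],[[0,0,0],[0,0,0]],[[0,0,0],[0,0,0]]]'
python3 tl.py -1 -110 10; python3 -c "
from h import *
print(monitor.get_obs()['joints'].round(3))"
```

```text
clock: 26.0
tcp_pos: [0.5437, -0.0826, 0.1275]
orientation: [0.117, 2.695, -0.048]
contact_force: [-0.1, 0.4, 0.1]
grip_width: 0.0005
gripper_force: 0.0
pocket [0.56114061 0.05090558 0.11924962]
at [ 0.5437 -0.0826  0.1275] shift cm [-0.06  2.44  0.02] turn [-0.02  -0.113 -0.005]
tcp in pocket mm [  -1.66 -134.42   10.74] force in pocket axes [-0.08  0.41  0.13]
[ 0.563  0.314 -0.629  2.25   0.923  0.297  0.636]
```

```bash

python3 -m crank '[[[0,0.7,0],[0,0,0]],[[0,0.7,0],[0,0,0]],[[0,0.5,0],[0,0,0]],[[0,0.4,0],[0,0,0]],[[0,0,0],[0,0,0]]]'|grep cont; python3 tl.py -1 -91.5 10|tail -2
python3 -m crank '[[[0,0.4,0],[0,0,0]],[[0,0.3,0],[0,0,0]],[[0,0,0],[0,0,0]]]'|grep cont; python3 tl.py -1 -91.5 10|tail -2
```

```text
contact_force: [-0.0, -0.1, 0.1]
at [ 0.5462 -0.0588  0.127 ] shift cm [-0.03  1.9  -0.03] turn [-0.019 -0.113 -0.004]
tcp in pocket mm [  -1.4  -110.51   10.06] force in pocket axes [ 0.03 -0.13  0.07]
contact_force: [-0.6, -0.8, 0.5]
at [ 0.5467 -0.0522  0.1268] shift cm [-0.04  1.24 -0.05] turn [-0.019 -0.114 -0.005]
tcp in pocket mm [  -1.51 -103.88    9.81] force in pocket axes [-0.24 -0.86  0.7 ]
```

```bash

for i in 1; do python3 -m crank '[[[0,0.4,0],[0,0,0]],[[0,0.4,0],[0,0,0]],[[0,0,0],[0,0,0]]]'|grep cont; python3 tl.py -1 -91.5 10|tail -1
python3 -m crank '[[[0,0.3,0],[0,0,0]],[[0,0.3,0],[0,0,0]],[[0,0,0],[0,0,0]]]'|grep cont; python3 tl.py -1 -91.5 10|tail -1; done
```

```text
contact_force: [-0.1, 0.9, -0.2]
tcp in pocket mm [ -1.52 -95.46   9.63] force in pocket axes [-0.24  0.86 -0.04]
contact_force: [-0.5, -1.1, -0.3]
tcp in pocket mm [ -1.47 -89.7    9.54] force in pocket axes [-0.47 -1.14 -0.07]
```

```bash
python3 - <<'E'
from tgt import *
p,T,W,o,R=inhand(); cv2.imwrite("pics/w9.png",p[:,:,::-1])
L=((W-pocket)@B.T*1000)
m=(L[...,2]>22)&(L[...,2]<36)&(L[...,1]<-40)&(L[...,1]>-115)&(abs(L[...,0])<40)
t=L[m]; print(len(t),np.percentile(t,[1,50,99],0)); v,u=np.where(m); print(u.min(),u.max(),v.min(),v.max())
E
```

```text
2827 [[ -22.47529018 -102.36415711   22.36956893]
 [ -10.43681956  -71.77485937   31.03929001]
 [   4.11564796  -62.51723261   35.59314488]]
288 384 216 283
```

View pics/w9.png

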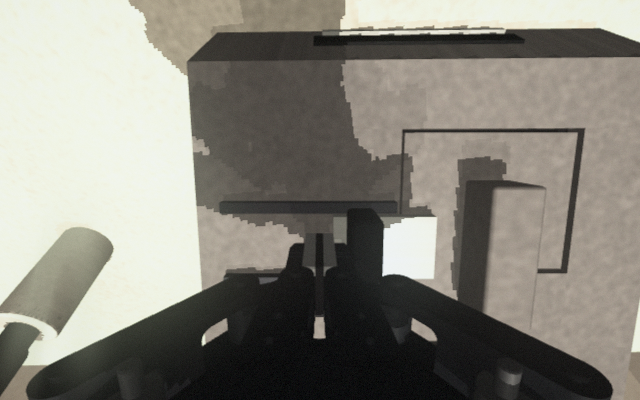

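The view shows the tab (348–384,245) pushed across, with the white tongue (to col 436) over the cover's edge. I press to the stop.

```bash

for i in 1 2; do python3 -m crank '[[[0,0.15,0],[0,0,0]],[[0,0,0],[0,0,0]],[[0,0,0],[0,0,0]]]'|grep cont; python3 tl.py -1 -91.5 10|tail -1; done
```

```text
contact_force: [-0.4, -3.6, 2.0]
tcp in pocket mm [ -1.49 -89.55   9.49] force in pocket axes [ 0.95 -3.58  1.74]
contact_force: [-2.3, -7.1, 3.3]
tcp in pocket mm [ -1.53 -89.43   9.5 ] force in pocket axes [ 0.26 -7.27  3.71]
```

```bash

python3 -m crank '[[[0,-0.8,0],[0,0,0]],[[0,-1.2,0],[0,0,0]],[[0,0,-2],[0,0,0]],[[0,0,-3],[0,0,0]],[[0,0,-4],[0,0,0]]]'>/dev/null
python3 -m crank '[[[0,0,-3],[0,0,0]],[[0,0,0],[0,0,0]],[[0,0,0],[0,0,0]],[[0,0,0],[0,0,0]]]'
python3 - <<'E'
from tgt import *
p,T,W,o,R=inhand(); L=((W-pocket)@B.T*1000)
L=L[:300].reshape(-1,3); L=L[np.isfinite(L[:,0])]
t=L[(L[:,2]>22)&(L[:,2]<36)&(L[:,1]<-40)&(L[:,1]>-115)&(abs(L[:,0])<40)]; print("tab",len(t),np.percentile(t,[2,98],0))
q=L[(abs(L[:,0])<58)&(abs(L[:,1])<43)&(abs(L[:,1])>16)&(abs(L[:,2]+9)<5)&~((L[:,0]>10)&(L[:,1]>12))&~((L[:,1]<-20)&(abs(L[:,0])<25))]
print("plate",len(q),np.linalg.lstsq(np.c_[q[:,:2],np.ones(len(q))],q[:,2],rcond=None)[0])
g=L[(abs(L[:,2]-21)<4)&(abs(L[:,0])<50)&(abs(L[:,1])<25)]; print("rib",len(g),cv2.minAreaRect(g[:,:2].astype(np.float32)))
E
```

```text
clock: 28.95
tcp_pos: [0.4964, -0.0499, 0.2317]
orientation: [0.118, 2.695, -0.047]
contact_force: [0.5, 0.4, -0.5]
grip_width: -0.0
gripper_force: 0.0
tab 996 [[-21.99395965 -75.7875771   25.4592868 ]
 [ 19.83900011 -62.14234411  32.64020269]]
plate 4103 [ 6.63747060e-04  1.17458362e-03 -8.65698749e+00]
rib 2509 ((-0.9051742553710938, -0.4743938446044922), (69.68486022949219, 24.362783432006836), 0.18142645061016083)
```

Tab centre is at −69 mm, where −69.5 is fully closed, and the cover is flush. Hand in.

```bash
python3 -c "
from bench import r
print(r.hand_in())"
```

```text
the job is handed in; nothing more can be done
None
```

I handed the job in at about 29 s: at the last check the cover was flush in the pocket, the latch was at its stop and the arm was clear. The judge returned no verdict, and I never drove the arm near the scanner, lint roller or tape dispenser.

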